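Load the paint tube magazine

ROBOT

A 7-joint arm with a two-finger parallel gripper is mounted at the origin on a cart in front of the work surface, level with it; the furniture and walls round the work are solid. World frame = base frame: x ahead of the robot, y to its left, z up, the work surface at z = 0. Lengths are in m, angles in rad, forces in N, time in s.
With the tool pointing down it reaches from about 0.35 to 0.9 m from the base axis. Payload 8.1 kg.
Tool frame: the origin (TCP) lies midway between the tips of the shut fingers; the grasp point (between the pads) lies behind it (arm.tcp_to_grasp is the z of the grasp point in the tool frame, in m); z points along the fingers, y is the line along which they close (so a half turn about z gives the same grasp; the last joint's range is limited). The gripper opens to 92 mm and grips with 3 to 60 N. Pads are 19 mm wide; open, the fingers measure 130 mm over their backs; the gripper's body (75 mm by 190 mm) begins 47 mm behind the grasp point.
Start: joints at [1.005, 0.434, 0.025, 1.573, -0.012, 1.134, -0.075], TCP at [0.279, -0.559, 0.227] pointing down, gripper open.
Joint ranges: [-2.62, 2.62], [-0.44, 2.09], [-1.27, 1.32], [0.08, 2.57], [-1.32, 4.46], [0.12, 2], [-2.74, 2.74]. Speed limits (rad/s): [2.22, 2.22, 3.01, 3.01, 3.14, 3.14, 3.14].

INTERFACE

Orientations are given as a rotation vector (axis times angle).
In Python, from cell import readout, vision, arm gives the robot as it stands.
- The arm moves only by the tool carry_out, never from a script. Its argument "increments" is one flat list of numbers, 6 for each row, row after row: the shift along the world's x, y, z in mm, then the turn, a rotation vector about the world's x, y, z in rad. In form: [tx, ty, tz, wx, wy, wz, tx, ty, tz, wx, wy, wz, ...]. A call has 1 to 20 rows; each row shifts and turns the commanded pose from where the row before left it; what a row does not reach is not made up. A row lasts 1/8 s, in which the tool goes at most 62.5 mm and 10.7 degrees, less where a joint would pass 70% of its speed; a pose out of reach is approached as far as the arm can. A call with a gripper value outside its range is refused whole. "grip" is the closure, from 0 (fully open) to 1 (shut), set as the call begins (left out, the last holds). The fingers move at their own pace and stop on an object; "newtons" is the grip in N (left out, the last holds). Time passes only in rows, so rows that do not move let the fingers close. It gives the time, the measured TCP pose, the force, the opening and the grip force at its end, in the units of the state.
- readout.observe(): the state, without advancing time (a new reading comes with each control period).
- vision.get_image(name): name is "side" or "top"; returns the picture (480x640x3 uint8, red, green, blue); there is no depth.
- vision.calibration(name): a dict with "fov_y" (degrees; the focal length in pixels is half the picture's height over the tangent of half this angle, whatever the lens; pixels are square), "cx", "cy" (the principal point, pixels), "pose" (4x4, takes a point from camera to world coordinates). Camera axes: x right, y up, looking along -z (the intrinsics and any distortion apply to the point x, -y, -z); pixel columns grow to the right and rows downward; lengths in m; the calibration is good to about 2 mm. A picture is of the moment at which its call begins. calibration takes no time and is no camera call.
- arm.sign_off(): hands the job in; it is judged then, once.
The state is a dict: "clock": time; "joints": joint angles; "dq": joint speeds; "joint_efforts": joint torques, N m; "position": TCP position; "ee_rot": TCP orientation; "force": force on the tool from outside, world axes, zero at the start; "ft_torque": the same for the moment, N m; "width": opening from 0.0 (shut) to 1.0 (fully open); "gripper_force": force on a finger pad.
Only numpy, scipy, OpenCV 4.12 (cv2) and the standard library are available. Lean on these libraries where they do the work, as an engineer would, in place of code of your own. Each camera call takes 0.05 s, during which the arm holds its last target. There are 200 camera calls.

TASK

Load every paint tube lying on the table into the round magazine, one to a well, dropping each end-down (either end first) through the orange mouth in the clear cover. The red knob runs loose one way only and which way is not marked, so before loading anything turn it both ways: click it on past a well the loose way, then turn it back firmly until it grips, which lines that well up with the mouth; step it on in the same manner after every tube, the last one too, so that at the end an empty well is lined up under the mouth and no tube is. Leave the erasers and the pastel stick where they are.

Things in the scene. Friction and masses are not known exactly. Their poses are not given: they have to be found in the camera images.
- magazine: fixed indexing magazine: aluminium base plate, four posts and a clear cover (top at z = 112 mm, 176 mm square, 5 mm thick) over a turning turret. Origin on the turret's axis at table level; its x axis points from the mouth towards the axis and on to the catches, z up. Base plate 212 x 180 x 10 mm (x from -90 to +122 mm, y from -90 to +90 mm)
- mouth (a point): the one loading mouth: centre of the top edge (z = 124 mm) of the orange square funnel on the clear cover, 55 mm from the turret's axis towards -x of the magazine. The funnel narrows from 50 mm square at the top to 34 mm square at the cover's top, z = 112 mm; its sides lie along the magazine's x and y
- turret (a joint): turret and knob angle about the vertical (rad, counter-clockwise from above positive, no end stops); a well is under the mouth at every multiple of pi/3. Loose one way, with a click per well (0.1 to 0.2 N m); the other way it stops dead on the catch exactly as a well lines up. Turn 5 to 15 degrees past a well, then back until it grips. The loose way differs from start to start: feel it out
- knob (a point): grip point of the red bar knob on top of the turret, on the axis, at z = 149 mm: a bar 44 mm long, 16 mm wide and 32 mm high (z from 129 to 161 mm) with a white line along it. At turret angle 0 the bar lies along the magazine's x axis and turns with the turret. Turned back with 0.5 to 1 N m, it sits firmly on the catch
- well0 (a point): centre of the floor (z = 18 mm) of well 0 of the turret: a white square shaft 34 mm wide inside, 86 mm deep, open at the top (z = 104 mm), 55 mm from the axis; at turret angle 0 it stands under the mouth
- well1 (a point): centre of the floor (z = 18 mm) of well 1 of the turret. Each well is a white square shaft, 34 mm wide inside, 86 mm deep, open at the top (z = 104 mm), 55 mm from the axis; well 1 is 60 degrees counter-clockwise of well 0. All wells are empty at the start
- well2 (a point): centre of the floor (z = 18 mm) of well 2 of the turret. Each well is a white square shaft, 34 mm wide inside, 86 mm deep, open at the top (z = 104 mm), 55 mm from the axis; well 2 is 120 degrees counter-clockwise of well 0. All wells are empty at the start
- well3 (a point): centre of the floor (z = 18 mm) of well 3 of the turret. Each well is a white square shaft, 34 mm wide inside, 86 mm deep, open at the top (z = 104 mm), 55 mm from the axis; well 3 is 180 degrees counter-clockwise of well 0. All wells are empty at the start
- well4 (a point): centre of the floor (z = 18 mm) of well 4 of the turret. Each well is a white square shaft, 34 mm wide inside, 86 mm deep, open at the top (z = 104 mm), 55 mm from the axis; well 4 is 240 degrees counter-clockwise of well 0. All wells are empty at the start
- well5 (a point): centre of the floor (z = 18 mm) of well 5 of the turret. Each well is a white square shaft, 34 mm wide inside, 86 mm deep, open at the top (z = 104 mm), 55 mm from the axis; well 5 is 300 degrees counter-clockwise of well 0. All wells are empty at the start
- catch_a: dark steel catch cartridge, 30 x 24 x 22 mm, fixed on the base plate, with a brass spring wedge towards the turret; origin under its centre. The two are of opposite hand: the one in the working seat (104 mm from the axis, on the magazine's +x axis) acts on the turret, the other is idle in the spare seat 56 mm to +y. Not to be handled
- catch_b: dark steel catch cartridge, 30 x 24 x 22 mm, fixed on the base plate, with a brass spring wedge towards the turret; origin under its centre. The two are of opposite hand: the one in the working seat (104 mm from the axis, on the magazine's +x axis) acts on the turret, the other is idle in the spare seat 56 mm to +y. Not to be handled
- tube_red: crimson metal paint tube with a white cap, 82 mm long, 25 mm wide, 19 mm thick, 34 g, loose; may be absent. Origin at the middle of its underside as it lies, 9.5 mm below its middle line; y along the tube, the cap (16 mm across) at -y and the flat crimped end at +y; the cap half of the body is the rounder and grips better; z up as it lies
- tube_blue: ultramarine blue metal paint tube with a white cap, 82 x 25 x 19 mm, 34 g, loose; may be absent. Origin at the middle of its underside as it lies, 9.5 mm below its middle line; y along the tube, the cap (16 mm across) at -y and the flat crimped end at +y; the cap half of the body is the rounder and grips better; z up as it lies
- tube_ochre: ochre yellow metal paint tube with a white cap, 82 x 25 x 18 mm, 34 g, loose; may be absent. Origin at the middle of its underside as it lies, 9 mm below its middle line; y along the tube, the cap (16 mm across) at -y and the flat crimped end at +y; the cap half of the body is the rounder and grips better; z up as it lies
- tube_green: sap green metal paint tube with a white cap, 82 x 25 x 18 mm, 34 g, loose; may be absent. Origin at the middle of its underside as it lies, 9 mm below its middle line; y along the tube, the cap (16 mm across) at -y and the flat crimped end at +y; the cap half of the body is the rounder and grips better; z up as it lies
- tube_sky: sky blue metal paint tube with a white cap, 84 x 26 x 20 mm, 34 g, loose; may be absent. Origin at the middle of its underside as it lies, 10 mm below its middle line; y along the tube, the cap (16 mm across) at -y and the flat crimped end at +y; the cap half of the body is the rounder and grips better; z up as it lies
- vinyl_eraser: blue and white eraser, 19 x 53 x 12 mm, loose bystander; origin under its middle
- putty_eraser: grey lump of kneaded eraser, 30 x 38 x 17 mm, loose bystander; origin under its middle
- stub_pink: pink pastel stick, 11 x 65 x 11 mm, loose bystander; origin under its middle
Things that resemble listed ones, but are neither listed nor needed, are in the scene too. Of the things that look like the tube_sky, the smaller one is meant. Leave any purple look-alike of the tube_green alone.

How it is judged:
By the outcome, as a careful person would: the job done as asked, in the order asked, and still so for the second after the job is handed in, with the robot touching nothing.
Of tube_red, tube_blue, tube_ochre, tube_green, tube_sky only 3 to 4 are there at a start; the rules pass over those that are not, and their reading is None.
At some moment in a run one of tube_red, tube_blue, tube_ochre, tube_green, tube_sky may be knocked a few centimetres aside while the robot is not near it.
Once in a run the grip may slacken for a moment while it holds something.
It also fails if it takes over 210 s, if anything falls off the work surface, if the arm or the gripper's body presses on something with over 40 N, if the wrist force passes 120 N, or if a joint passes its speed limit or range.

## Working session

There is one attempt and no reset: what is moved stays moved. The work goes in short steps, Python scripts to look and compute and a tool call to move; the robot and the scene stay as the last step left them, time stands still between calls to the robot, and variables do not carry over. Pictures are saved under pics/ and viewed, at most 14 in all, crops included, and the job is handed in when it is done.

Besides the shell and the picture viewer there is one more tool, called as name(argument=value, ...) on one line, values as JSON. carry_out: Moves the arm, as the interface text tells. Its arguments: {"type":"object","properties":{"increments":{"type":"array","items":{"type":"number"}},"grip":{"type":"number"},"newtons":{"type":"number"}},"required":["increments"]}

```bash
mkdir -p pics; ls
python3 - <<'E'
from cell import readout, vision, arm
import cv2
for n in ("top","side"):
    im=vision.get_image(n); cv2.imwrite(f"pics/{n}0.png",im[:,:,::-1]); c=vision.calibration(n); print(n,c)
s=readout.observe(); print(s, arm.tcp_to_grasp)
E
```

```text
pics
top {'fov_y': 44.15282234811972, 'cx': 318.9936631417615, 'cy': 240.62042139293385, 'pose': array([[-0.00319466,  0.98969149, -0.14318015,  0.35697629],
       [-0.99994081, -0.00167246,  0.01075049,  0.07454592],
       [ 0.0104002 ,  0.14320602,  0.98963825,  1.5033296 ],
       [ 0.        ,  0.        ,  0.        ,  1.        ]])}
side {'fov_y': 54.70743209131178, 'cx': 315.03798339942864, 'cy': 239.8942927057854, 'pose': array([[-0.95339343,  0.14940503, -0.26214329,  0.23770021],
       [-0.301412  , -0.4317114 ,  0.85016238,  1.09431263],
       [ 0.01384829,  0.88955236,  0.45662328,  0.66700657],
       [ 0.        ,  0.        ,  0.        ,  1.        ]])}
{'clock': 0.1, 'joints': array([ 1.00540249,  0.43515403,  0.0249723 ,  1.57399322, -0.01156836,
        1.13403395, -0.07507854]), 'dq': array([ 0.0008388 , -0.00222195,  0.00017374, -0.00131926, -0.00064947,
        0.000499  ,  0.0005716 ]), 'joint_efforts': array([ 3.33206714e-03, -6.69125390e+01,  9.87880155e-01, -3.15144181e+01,
       -6.06401707e-02,  3.74759501e-02,  1.25682232e-04]), 'position': array([ 0.27876677, -0.55886757,  0.226028  ]), 'ee_rot': array([-3.05654709e+00, -7.20121882e-01,  7.59903151e-04]), 'force': array([-0.09650567, -0.57744423, -0.51501134]), 'ft_torque': array([-0.01855986, -0.01603942,  0.06174772]), 'gripper_force': 0.0, 'width': 0.9955334962881155} -0.0188
```

View pics/top0.png

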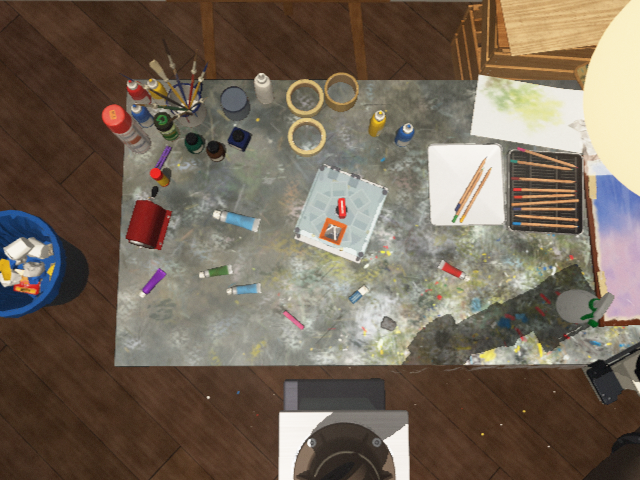

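View pics/side0.png

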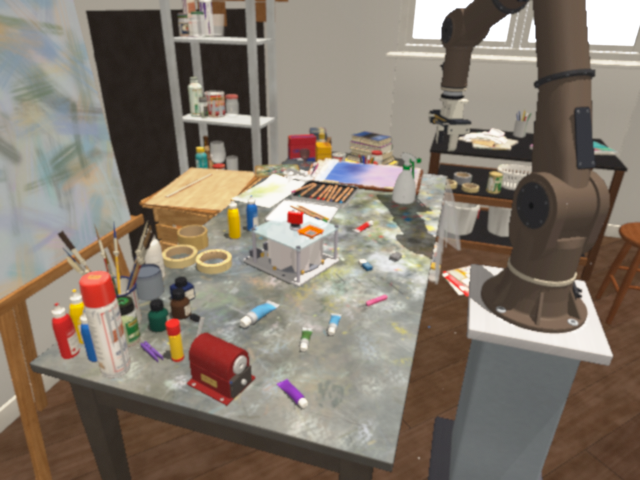

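The tube candidates in the top view are:
- Red tube at (452,270).
- Green tube at (215,271). The purple look-alikes at (152,283) and (163,157) are to be left alone.
- Small sky tube at (244,289). The larger sky tube at (237,219) is the decoy.
- Yellow at (377,123) and blue at (405,133), which look like upright bottles.

The vinyl eraser is at (358,294), the putty at (388,323) and the pink stick at (293,318). The magazine is at (342,212).

```bash
cat > h.py <<'E'
from cell import readout, vision, arm
import cv2, numpy as np
def cast(n,uv,z):
    c=vision.calibration(n); f=240/np.tan(np.radians(c['fov_y']/2)); P=c['pose']
    d=P[:3,:3]@np.array([(uv[0]-c['cx'])/f,-(uv[1]-c['cy'])/f,-1]); o=P[:3,3]
    return (o+d*(z-o[2])/d[2])[:2]
def proj(n,p):
    c=vision.calibration(n); f=240/np.tan(np.radians(c['fov_y']/2)); P=c['pose']
    q=P[:3,:3].T@(np.array(p)-P[:3,3]); return np.array([c['cx']-f*q[0]/q[2], c['cy']+f*q[1]/q[2]])
def grab(n,name=None):
    im=vision.get_image(n)
    if name: cv2.imwrite(f'pics/{name}.png',im[:,:,::-1])
    return im
R={'red':((0,110,80),(8,255,255)),'red2':((172,110,80),(180,255,255)),'green':((40,90,20),(85,255,255)),'sky':((95,80,90),(112,255,255)),'orange':((6,170,120),(16,255,255))}
def blob(im,col,box,z):
    x0,y0,x1,y1=box; hsv=cv2.cvtColor(im[y0:y1,x0:x1],cv2.COLOR_RGB2HSV)
    m=cv2.inRange(hsv,*R[col])
    if col=='red': m|=cv2.inRange(hsv,*R['red2'])
    n,l,s,c=cv2.connectedComponentsWithStats(m)
    k=1+np.argmax(s[1:,4]); ys,xs=np.nonzero(l==k)
    pts=np.array([cast('top',(x+x0,y+y0),z) for x,y in zip(xs,ys)])
    w,v=np.linalg.eigh(np.cov(pts.T)); a=v[:,1]
    t=(pts-pts.mean(0))@a
    return dict(n=s[k,4],px=c[k]+[x0,y0],mid=pts.mean(0).round(4),ang=np.degrees(np.arctan2(a[1],a[0])).round(1),len=np.ptp(t).round(4),wid=np.ptp((pts-pts.mean(0))@v[:,0]).round(4))
E
python3 - <<'E'
from h import *
im=grab('top')
for c,b,z in [('red',(430,250,475,290),.01),('green',(195,255,235,285),.009),('sky',(222,278,265,300),.01),('sky',(205,200,265,240),.01),('orange',(310,210,355,250),.12),('red',(330,190,352,222),.155)]: print(c,blob(im,c,b,z))
def crop(x,y,w,h,s): return cv2.resize(im[y:y+h,x:x+w],None,fx=s,fy=s,interpolation=cv2.INTER_CUBIC)
a=crop(285,155,110,115,5)
b=np.vstack([crop(190,255,80,50,3),crop(430,250,80,50,3),crop(365,105,80,50,3)])
b=cv2.resize(b,(240,575)) if b.shape[0]>575 else cv2.copyMakeBorder(b,0,575-b.shape[0],0,0,cv2.BORDER_CONSTANT)
cv2.imwrite('pics/crop1.png',np.hstack([a,b])[:,:,::-1])
E
```

```text
red {'n': np.int32(146), 'px': array([451.36986301, 269.76027397]), 'mid': array([ 0.4977, -0.2774]), 'ang': np.float64(61.9), 'len': np.float64(0.0472), 'wid': np.float64(0.0219)}
green {'n': np.int32(129), 'px': array([218.39534884, 271.11627907]), 'mid': array([0.4957, 0.3129]), 'ang': np.float64(99.4), 'len': np.float64(0.0444), 'wid': np.float64(0.0205)}
sky {'n': np.int32(144), 'px': array([246.47222222, 288.95833333]), 'mid': array([0.4504, 0.2413]), 'ang': np.float64(95.1), 'len': np.float64(0.0472), 'wid': np.float64(0.0205)}
sky {'n': np.int32(300), 'px': array([239.56666667, 220.33333333]), 'mid': array([0.6258, 0.2614]), 'ang': np.float64(73.4), 'len': np.float64(0.069), 'wid': np.float64(0.0309)}
orange {'n': np.int32(235), 'px': array([332.64255319, 230.31914894]), 'mid': array([0.5817, 0.0271]), 'ang': np.float64(-154.8), 'len': np.float64(0.0674), 'wid': np.float64(0.066)}
red {'n': np.int32(121), 'px': array([341.38016529, 207.74380165]), 'mid': array([0.6291, 0.0077]), 'ang': np.float64(-177.8), 'len': np.float64(0.0473), 'wid': np.float64(0.0169)}
```

View pics/crop1.png

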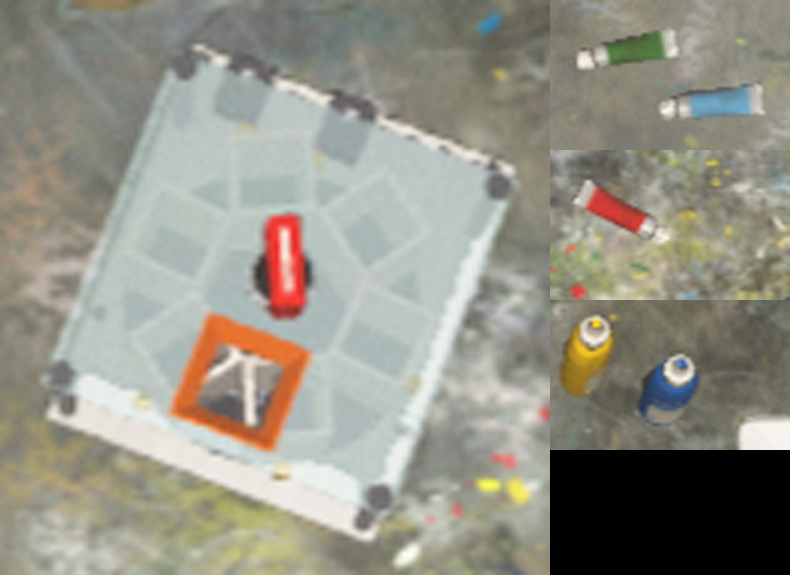

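```bash
cat >> h.py <<'E'
from scipy.spatial.transform import Rotation as Ro
def st():
    s=readout.observe(); M=Ro.from_rotvec(s['ee_rot']).as_matrix()
    print('t',round(s['clock'],2),'p',(s['position']*1000).round(1),'yaw_y',np.degrees(np.arctan2(M[1,1],M[0,1])).round(1),'z',M[:,2].round(3),'x',M[:,0].round(3),'q',s['joints'].round(2),'F',s['force'].round(1),'T',s['ft_torque'].round(2),'w',(s['width']*92).round(1),'gf',round(float(s['gripper_force']),1)); return s
def rect(m,x0,y0,n,z):
    ys,xs=np.nonzero(m); pts=np.array([cast(n,(x+x0,y+y0),z) for x,y in zip(xs,ys)]).astype(np.float32)
    return cv2.minAreaRect(pts*1000)
E
python3 - <<'E'
from h import *
im=grab('top'); x0,y0=312,212
hsv=cv2.cvtColor(im[y0:250,x0:355],cv2.COLOR_RGB2HSV)
m=cv2.inRange(hsv,(7,170,100),(17,255,255)); l=cv2.connectedComponentsWithStats(m); k=1+np.argmax(l[2][1:,4]); m=(l[1]==k)
print('funnel',rect(m,x0,y0,'top',.124))
# knob white line
kx,ky=336,195; h=cv2.cvtColor(im[ky:222,kx:348],cv2.COLOR_RGB2HSV); 
r=cv2.inRange(h,(0,130,120),(6,255,255))|cv2.inRange(h,(172,130,120),(180,255,255)); print('knob red',rect(r,kx,ky,'top',.161))
w=cv2.inRange(h,(0,0,150),(180,120,255)); print(w//255)
for a in [(295,238),(323,164.5),(325,164),(387,189)]: print(a,cast('top',a,.112))
st()
E
```

```text
funnel ((579.3648681640625, 27.379535675048828), (50.05384063720703, 50.54215621948242), 68.25032806396484)
knob red ((628.5140991210938, 7.679758548736572), (16.195770263671875, 44.792320251464844), 89.55332946777344)
[[1 1 1 1 1 1 1 1 1 1 1 1]
 [1 1 1 1 1 1 1 1 1 1 1 1]
 [1 1 1 1 1 1 1 1 1 1 1 1]
 [1 1 1 0 0 0 0 0 0 1 1 1]
 [1 1 1 0 0 0 0 0 0 1 1 1]
 [1 1 0 0 0 0 0 0 0 1 1 1]
 [1 1 0 0 0 1 1 0 0 1 1 1]
 [1 1 0 0 0 1 1 0 0 1 1 1]
 [1 1 0 0 0 1 1 0 0 1 1 1]
 [1 1 0 0 0 1 1 0 0 1 1 1]
 [1 1 0 0 0 1 1 0 0 1 1 1]
 [0 0 0 0 0 1 1 0 0 0 0 1]
 [0 0 0 0 0 1 1 0 0 0 0 1]
 [0 0 0 0 0 1 1 0 0 0 0 0]
 [0 0 0 0 0 1 1 0 0 0 0 0]
 [0 0 0 0 0 0 1 1 0 0 0 0]
 [0 0 0 0 0 0 1 1 0 0 0 0]
 [0 0 0 0 0 0 1 1 0 0 0 1]
 [1 0 0 0 0 0 0 0 0 0 1 1]
 [1 1 0 0 0 0 0 0 0 0 1 1]
 [1 1 1 0 0 0 0 0 0 0 1 1]
 [1 1 0 0 0 0 0 0 0 1 1 1]
 [1 1 1 0 0 0 0 0 0 1 1 1]
 [1 1 1 1 1 1 1 1 1 1 1 1]
 [1 1 1 1 1 1 1 1 1 1 1 1]
 [1 1 1 1 1 1 1 1 1 1 1 1]
 [0 0 1 1 1 1 1 1 1 1 1 1]]
(295, 238) [0.56466108 0.11643215]
(323, 164.5) [0.74446858 0.04913675]
(325, 164) [0.74571368 0.04428798]
(387, 189) [ 0.68365252 -0.10481661]Traceback (most recent call last):
  File "<stdin>", line 11, in <module>
  File "h.py", line 28, in st
    print('t',round(s['clock'],2),'p',(s['position']*1000).round(1),'yaw_y',np.degrees(np.arctan2(M[1,1],M[0,1])).round(1),'z',M[:,2].round(3),'x',M[:,0].round(3),'q',s['joints'].round(2),'F',s['force'].round(1),'T',s['ft_torque'].round(2),'w',(s['width']*92).round(1),'gf',round(float(s['gripper_force']),1)); return s
                                                                                                                                                                                                                                                    ^^^^^^^^^^^^^^^^^^^^^
AttributeError: 'float' object has no attribute 'round'
```

The crop confirms the three tubes: green with its cap to the left, sky with its cap to the left, and red with its cap at lower right. Yellow and blue are upright bottles. The funnel centre is (579,27) and the axis is about (630,7), with the magazine yaw −22° and the knob bar yaw about +4°.

carry_out(increments=[29,47,0,0,0,-0.0325,29,47,0,0,0,-0.0325,29,47,0,0,0,-0.0325,29,47,0,0,0,-0.0325,29,47,0,0,0,-0.0325,29,47,0,0,0,-0.0325,29,47,0,0,0,-0.0325,29,47,0,0,0,-0.0325,29,47,0,0,0,-0.0325,29,47,0,0,0,-0.0325,29,47,0,0,0,-0.0325,32,49,0,0,0,-0.0325,0,0,0,0,0,0], grip=0.2, newtons=25)

```text
clock: 1.82
position: [0.6313, 0.0131, 0.226]
ee_rot: [-3.136, -0.126, 0.0]
force: [-0.5, -1.1, 0.0]
width: 0.8
gripper_force: 0.0
```

```bash
sed -i "s/(s\['width'\]\*92).round(1)/round(s['width']*92,1)/" h.py; python3 -c "
from h import *
st()"
```

```text
t 1.82 p [631.3  13.1 226. ] yaw_y -85.4 z [-0.     0.003 -1.   ] x [0.997 0.08  0.   ] q [-0.01  0.45 -0.13  1.55  0.06  1.15 -1.65] F [-0.5 -1.1  0. ] T [0.01 0.1  0.01] w 73.6 gf 0.0
```

carry_out(increments=[-1,-6,-40,0,0,0,0,0,-40,0,0,0,0,0,-15,0,0,0,0,0,0,0,0,0])

```text
clock: 2.33
position: [0.6285, 0.0003, 0.1313]
ee_rot: [3.139, 0.114, -0.002]
force: [0.1, 0.2, -0.9]
width: 0.803
gripper_force: 0.0
```

carry_out(increments=[0,0,0,0,0,0,0,0,0,0,0,0,0,0,0,0,0,0,0,0,0,0,0,0], grip=1, newtons=60)

```text
clock: 2.82
position: [0.6292, 0.0007, 0.1321]
ee_rot: [3.139, 0.114, 0.001]
force: [0.8, 0.5, -0.3]
width: 0.413
gripper_force: 0.0
```

```bash
python3 -c "
from h import *
st()"
```

```text
t 2.83 p [629.2   0.7 132.1] yaw_y -85.8 z [ 0.001 -0.    -1.   ] x [0.997 0.073 0.001] q [-0.    0.53 -0.13  1.66  0.08  0.95 -1.65] F [ 0.8  0.5 -0.3] T [0.04 0.05 0.  ] w 38.0 gf 0.0
```

carry_out(increments=[1,6,-2,0,0,0,0,0,0,0,0,0,0,0,0,0,0,0,0,0,0,0,0,0,0,0,0,0,0,0])

```text
clock: 3.45
position: [0.6306, 0.0072, 0.1304]
ee_rot: [-3.139, -0.115, -0.002]
force: [-0.6, -0.6, 5.0]
width: 0.169
gripper_force: 62.6
```

```bash
python3 -c "
from h import *
st()"
```

```text
t 3.45 p [630.6   7.2 130.4] yaw_y -85.8 z [ 0.001  0.    -1.   ] x [0.997 0.073 0.001] q [-0.01  0.54 -0.13  1.66  0.08  0.95 -1.66] F [-0.6 -0.6  5. ] T [-0.09  0.13  0.01] w 15.6 gf 62.6
```

carry_out(increments=[0,0,0,0,0,-0.1,0,0,0,0,0,-0.1,0,0,0,0,0,-0.1,0,0,0,0,0,-0.07,0,0,0,0,0,0])

```text
clock: 4.08
position: [0.6306, 0.0073, 0.1304]
ee_rot: [-3.107, 0.466, -0.002]
force: [-0.6, 0.4, 6.1]
width: 0.168
gripper_force: 62.6
```

```bash
python3 -c "
from h import *
st()"
```

```text
t 4.08 p [630.6   7.3 130.4] yaw_y -107.1 z [ 0.001  0.    -1.   ] x [ 0.956 -0.294  0.001] q [-0.07  0.53 -0.03  1.67  0.02  0.94 -1.98] F [-0.6  0.4  6.1] T [-0.    0.18 -0.14] w 15.4 gf 62.6
```

carry_out(increments=[0,0,0,0,0,-0.06,0,0,0,0,0,-0.06,0,0,0,0,0,-0.03,0,0,0,0,0,0])

```text
clock: 4.58
position: [0.6306, 0.0073, 0.1304]
ee_rot: [-3.063, 0.696, -0.002]
force: [-0.9, -0.3, 4.8]
width: 0.171
gripper_force: 62.6
```

```bash
python3 -c "
from h import *
st()"
```

```text
t 4.58 p [630.6   7.3 130.4] yaw_y -115.6 z [ 0.001  0.    -1.   ] x [ 0.902 -0.432  0.001] q [-0.1   0.53  0.01  1.67 -0.    0.94 -2.11] F [-0.9 -0.3  4.8] T [-0.07  0.15 -0.1 ] w 15.7 gf 62.6
```

carry_out(increments=[0,0,0,0,0,-0.06,0,0,0,0,0,-0.06,0,0,0,0,0,-0.03,0,0,0,0,0,0])

```text
clock: 5.08
position: [0.6306, 0.0073, 0.1304]
ee_rot: [-3.002, 0.924, -0.002]
force: [-0.8, -0.8, 6.2]
width: 0.165
gripper_force: 62.6
```

```bash
python3 -c "
from h import *
st()"
```

```text
t 5.08 p [630.6   7.3 130.4] yaw_y -124.2 z [ 0.001  0.    -1.   ] x [ 0.827 -0.562  0.001] q [-0.13  0.53  0.04  1.67 -0.03  0.94 -2.24] F [-0.8 -0.8  6.2] T [-0.03  0.21 -0.02] w 15.2 gf 62.6
```

carry_out(increments=[0,0,0,0,0,0.06,0,0,0,0,0,0.06,0,0,0,0,0,0.05,0,0,0,0,0,0.05,0,0,0,0,0,0])

```text
clock: 5.7
position: [0.6306, 0.0073, 0.1304]
ee_rot: [-3.086, 0.587, -0.002]
force: [-1.1, 0.1, 6.3]
width: 0.172
gripper_force: 62.6
```

```bash
python3 -c "
from h import *
st()"
```

```text
t 5.7 p [630.6   7.3 130.4] yaw_y -111.5 z [ 0.001  0.    -1.   ] x [ 0.93  -0.367  0.001] q [-0.09  0.53 -0.01  1.67  0.01  0.94 -2.05] F [-1.1  0.1  6.3] T [-0.04  0.23  0.04] w 15.9 gf 62.6
```

carry_out(increments=[0,0,0,0,0,0.04,0,0,0,0,0,0.03,0,0,0,0,0,0])

```text
clock: 6.08
position: [0.6306, 0.0072, 0.1304]
ee_rot: [-3.103, 0.484, -0.002]
force: [-1.9, 0.6, 5.6]
width: 0.171
gripper_force: 64.0
```

```bash
python3 -c "
from h import *
st()"
```

```text
t 6.08 p [630.6   7.2 130.4] yaw_y -107.7 z [ 0.001  0.001 -1.   ] x [ 0.953 -0.304  0.001] q [-0.07  0.53 -0.03  1.67  0.02  0.94 -1.99] F [-1.9  0.6  5.6] T [ 0.14  0.18 -1.49] w 15.7 gf 64.0
```

The stop is found at about −1.5 N m with the turret near 0. Positive (counter-clockwise) turning grips, so negative is the loose way. I ease off, release and head for the sky tube.

carry_out(increments=[0,0,0,0,0,-0.01,0,0,0,0,0,0])

```text
clock: 6.32
position: [0.6306, 0.0072, 0.1304]
ee_rot: [-3.101, 0.5, -0.002]
force: [-1.0, 1.4, 5.9]
width: 0.171
gripper_force: 63.3
```

carry_out(increments=[0,0,0,0,0,0,0,0,0,0,0,0,0,0,50,0,0,0,0,0,50,0,0,0], grip=0.4)

```text
clock: 6.82
position: [0.6292, 0.0067, 0.2299]
ee_rot: [3.101, -0.495, -0.004]
force: [0.9, 0.0, -1.1]
width: 0.56
gripper_force: 0.0
```

carry_out(increments=[-14,19,0,0,0,0.15,-14,19,0,0,0,0.15,-14,19,0,0,0,0.15,-14,19,0,0,0,0.15,-14,19,0,0,0,0.15,-14,19,0,0,0,0.15,-14,19,0,0,0,0.15,-14,19,0,0,0,0.15,-14,19,0,0,0,0.15,-14,19,0,0,0,0.15,-14,19,0,0,0,0.15,-14,19,0,0,0,0.15,-13,18,0,0,0,0.15,0,0,0,0,0,0,0,0,0,0,0,0])

```text
clock: 8.7
position: [0.4494, 0.2518, 0.2294]
ee_rot: [2.155, 2.285, -0.001]
force: [1.0, 0.2, -0.0]
width: 0.596
gripper_force: 0.0
```

Run:
```python
from h import *
st()
im=grab('top','top2')
for c,b in [('red',(430,250,475,290)),('green',(170,255,232,295)),('sky',(200,265,290,320))]:
    try: print(c,blob(im,c,b,.01))
    except Exception as e: print(c,e)
```

```text
t 8.7 p [449.4 251.8 229.4] yaw_y 3.4 z [-0.    -0.001 -1.   ] x [-0.059  0.998 -0.001] q [-0.19  0.31 -0.54  1.8   0.18  1.08 -0.73] F [ 1.   0.2 -0. ] T [-0.03 -0.03 -0.01] w 54.8 gf 0.0
red {'n': np.int32(145), 'px': array([451.4137931 , 269.75172414]), 'mid': array([ 0.4978, -0.2775]), 'ang': np.float64(61.6), 'len': np.float64(0.0471), 'wid': np.float64(0.0219)}
green attempt to get argmax of an empty sequence
sky attempt to get argmax of an empty sequence
```

View pics/top2.png

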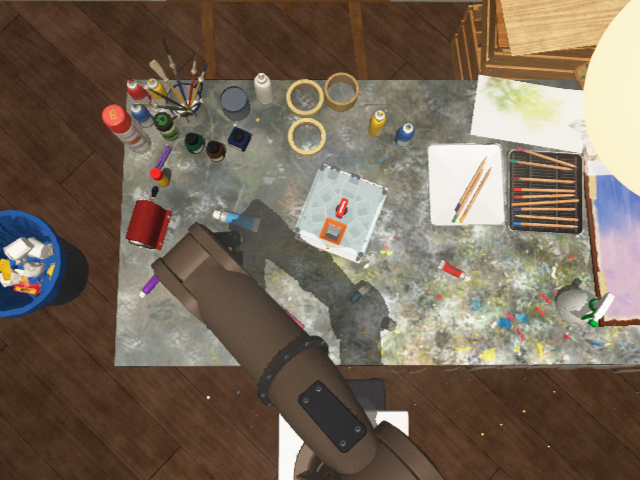

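The arm hides the sky and green tubes in the top view. The magazine at (342,212) now shows an open, aligned well under the mouth at (333,232). I check the sky tube from the side camera on the way down.

carry_out(increments=[0,1,-50,0,0,0.03,0,0,-50,0,0,0,0,0,-40,0,0,0,0,0,0,0,0,0])

```text
clock: 9.25
position: [0.4478, 0.2516, 0.0874]
ee_rot: [-2.119, -2.318, 0.009]
force: [0.7, 0.3, -0.1]
width: 0.601
gripper_force: 0.0
```

Run:
```python
from h import *
st(); im=grab('side')
print(proj('side',(.45,.241,.01)))
x,y=[int(v) for v in proj('side',(.45,.241,.01))]
c=im[y-75:y+75,x-100:x+100]; cv2.imwrite('pics/s3.png',cv2.resize(c,None,fx=4,fy=4)[:,:,::-1])
```

```text
t 9.25 p [447.8 251.6  87.4] yaw_y 5.1 z [-0.005 -0.003 -1.   ] x [-0.09   0.996 -0.003] q [-0.25  0.48 -0.49  1.96  0.31  0.78 -0.83] F [ 0.7  0.3 -0.1] T [-0.04 -0.09 -0.01] w 55.3 gf 0.0
[334.64650915 318.9970531 ]
```

View pics/s3.png

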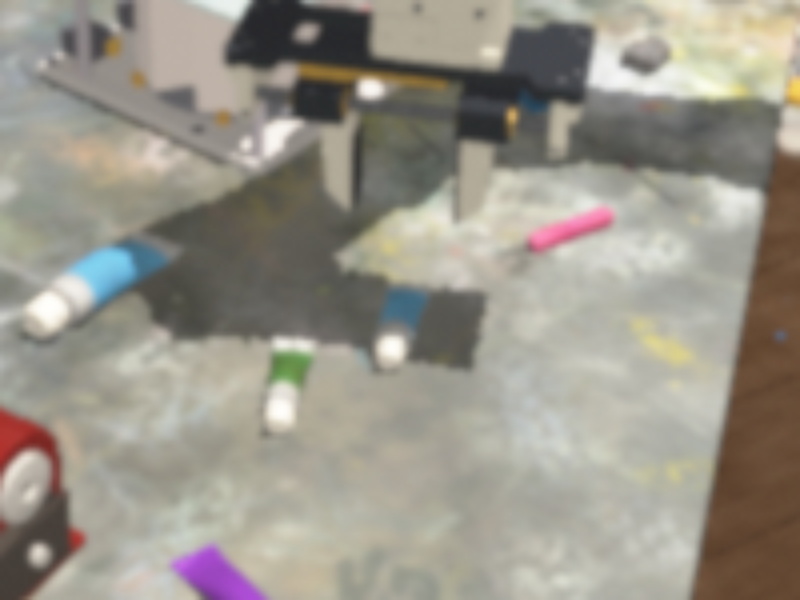

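The sky tube is where it was measured (crop pixel ~(400,325)), between the fingers. I go down and grip it.

carry_out(increments=[1,1,-45,0,0,0,0,0,-40,0,0,0,0,0,0,0,0,0])

```text
clock: 9.68
position: [0.4499, 0.2541, 0.0046]
ee_rot: [2.118, 2.32, -0.003]
force: [0.2, 0.6, 0.5]
width: 0.601
gripper_force: 0.0
```

carry_out(increments=[0,0,0,0,0,0,0,0,0,0,0,0,0,0,0,0,0,0,0,0,0,0,0,0], grip=1, newtons=30)

```text
clock: 10.18
position: [0.4504, 0.2548, 0.0055]
ee_rot: [2.117, 2.321, 0.001]
force: [-1.2, -1.7, 8.4]
width: 0.232
gripper_force: 29.9
```

carry_out(increments=[0,0,50,0,0,0,0,0,50,0,0,0,0,0,50,0,0,0,0,0,50,0,0,0,0,0,0,0,0,0])

```text
clock: 10.8
position: [0.4517, 0.2563, 0.2087]
ee_rot: [2.116, 2.319, 0.011]
force: [-0.8, 0.6, -1.5]
width: 0.235
gripper_force: 29.9
```

```bash
python3 -c "
from h import *
st()"
```

```text
t 10.8 p [451.7 256.3 208.7] yaw_y 5.3 z [ 0.006  0.004 -1.   ] x [-0.092  0.996  0.003] q [-0.18  0.34 -0.56  1.82  0.21  1.03 -0.73] F [-0.8  0.6 -1.5] T [-0.03 -0.14 -0.  ] w 21.6 gf 29.9
```

carry_out(increments=[10,-18,10,0.156,0.0145,0,10,-18,10,0.156,0.0145,0,10,-18,10,0.156,0.0145,0,10,-18,10,0.156,0.0145,0,10,-18,10,0.156,0.0145,0,0,0,0,0,0,0])

```text
clock: 11.55
position: [0.5017, 0.1591, 0.2517]
ee_rot: [-1.678, -1.817, -0.689]
force: [-0.3, -0.7, -0.8]
width: 0.233
gripper_force: 29.9
```

```bash
python3 -c "
from h import *
st()"
```

```text
t 11.55 p [501.7 159.1 251.7] yaw_y 4.7 z [-0.062  0.704 -0.707] x [-0.054  0.705  0.707] q [ 0.65  0.49 -0.77  1.85 -0.53  1.02  0.33] F [-0.3 -0.7 -0.8] T [-0.85 -0.17  0.03] w 21.5 gf 29.9
```

carry_out(increments=[10,-18,0,0.156,0.0145,0,10,-18,0,0.156,0.0145,0,10,-18,0,0.156,0.0145,0,10,-18,0,0.156,0.0145,0,10,-18,0,0.156,0.0145,0,0,0,0,0,0,0,0,0,0,0,0,0])

```text
clock: 12.42
position: [0.5494, 0.0766, 0.2557]
ee_rot: [-1.143, -1.257, -1.136]
force: [0.1, 0.0, 0.4]
width: 0.236
gripper_force: 29.9
```

```bash
python3 -c "
from h import *
st()"
```

```text
t 12.43 p [549.4  76.6 255.7] yaw_y 5.5 z [-0.095  0.995 -0.006] x [-0.     0.006  1.   ] q [ 0.9   1.08 -0.85  1.67 -0.74  1.34  0.69] F [0.1 0.  0.4] T [-1.12 -0.22  0.01] w 21.7 gf 29.9
```

carry_out(increments=[15,-22,-15,0,0,0,14,-22,-15,0,0,0,0,0,0,0,0,0,0,0,0,0,0,0])

```text
clock: 12.92
position: [0.5785, 0.0324, 0.2271]
ee_rot: [-1.142, -1.259, -1.137]
force: [-1.2, 0.3, -0.8]
width: 0.232
gripper_force: 29.9
```

Run:
```python
from h import *
st(); a=grab('side'); b=grab('top')
x,y=[int(v) for v in proj('side',(.58,.03,.18))]; c=cv2.resize(a[y-75:y+75,x-50:x+50],None,fx=4,fy=4)
u,v=[int(k) for k in proj('top',(.58,.03,.18))]; d=cv2.resize(b[v-75:v+75,u-50:u+50],None,fx=4,fy=4)
print(x,y,u,v)
cv2.imwrite('pics/p4.png',np.hstack([c,d])[:,:,::-1])
```

```text
t 12.93 p [578.5  32.4 227.1] yaw_y 5.5 z [-0.095  0.995 -0.007] x [-0.002  0.006  1.   ] q [ 0.89  1.15 -0.81  1.53 -0.69  1.43  0.67] F [-1.2  0.3 -0.8] T [-1.16 -0.19 -0.03] w 21.4 gf 29.9
310 210 332 226
```

View pics/p4.png

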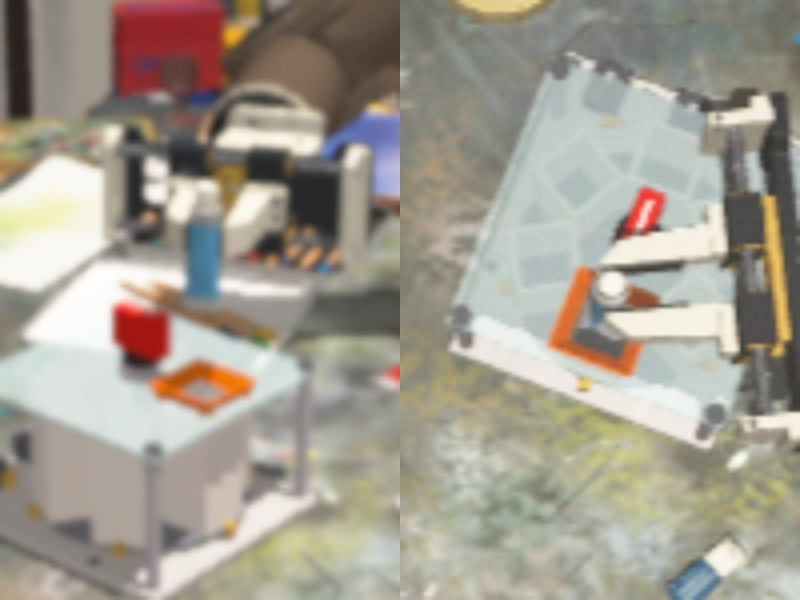

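The side and top crops show the sky tube hanging cap-up in the fingers over the orange funnel: tube bottom at crop (203,297), cap in the top view at (612,285).

Run:
```python
from h import *
from scipy.optimize import minimize_scalar as ms
zb=ms(lambda z:(proj('side',(.579,.028,z))[1]-209.2)**2,bounds=(.1,.3),method='bounded').x
zt=ms(lambda z:(proj('side',(.579,.028,z))[1]-(135+183/4))**2,bounds=(.1,.35),method='bounded').x
print(zb,zt,'cap xy',cast('top',(335,222),zb+.084), 'side x', proj('side',(.579,.028,zb)))
```

```text
0.18271696998856898 0.261469462710491 cap xy [0.57575329 0.02701917] side x [310.95954971 209.19961929]
```

carry_out(increments=[1,0,-25,0,0,0,1,0,-20,0,0,0,0,0,-6,0,0,0,0,0,0,0,0,0,0,0,0,0,0,0])

```text
clock: 13.65
position: [0.5812, 0.0308, 0.1741]
ee_rot: [-1.144, -1.254, -1.139]
force: [0.3, -0.3, -0.7]
width: 0.236
gripper_force: 29.9
```

Run:
```python
from h import *
st(); a=grab('side'); b=grab('top')
x,y=[int(v) for v in proj('side',(.58,.03,.15))]; c=cv2.resize(a[y-60:y+60,x-40:x+40],None,fx=5,fy=5)
u,v=[int(k) for k in proj('top',(.58,.03,.15))]; d=cv2.resize(b[v-60:v+60,u-40:u+40],None,fx=5,fy=5)
print(x,y,u,v)
cv2.imwrite('pics/p5.png',np.hstack([c,d])[:,:,::-1])
```

```text
t 13.65 p [581.2  30.8 174.1] yaw_y 5.3 z [-0.092  0.996 -0.004] x [-0.     0.004  1.   ] q [ 0.87  1.22 -0.78  1.51 -0.65  1.41  0.71] F [ 0.3 -0.3 -0.7] T [-1.17 -0.2  -0.  ] w 21.7 gf 29.9
310 220 331 228
```

View pics/p5.png

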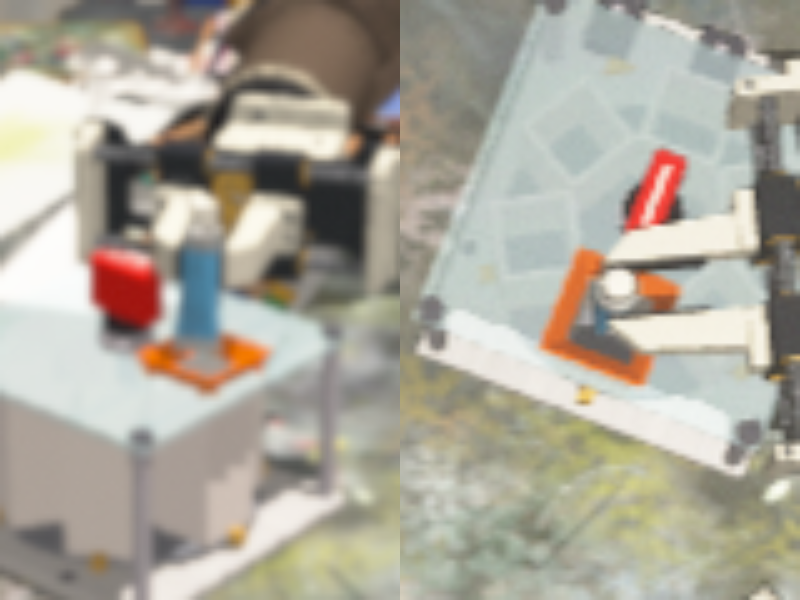

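Run:
```python
from h import *
print(cast('top',(335.4,224.6),.212), proj('side',(.5794,.0274,.129)), 'tube bottom px',(309.4,228.4))
print(proj('side',(.5794,.0274,.124)),'funnel centre seen',(310-40+204/5,220-60+363/5))
```

```text
[0.57958846 0.02407149] [310.68941689 227.54641631] tube bottom px (309.4, 228.4)
[310.67158389 229.22700447] funnel centre seen (310.8, 232.6)
```

The tube is within 3 mm of the mouth centre and just above the funnel. I release it.

carry_out(increments=[0,2,0,0,0,0,0,0,0,0,0,0])

```text
clock: 14.0
position: [0.581, 0.0329, 0.174]
ee_rot: [-1.144, -1.255, -1.138]
force: [0.6, 1.0, 0.6]
width: 0.235
gripper_force: 29.9
```

carry_out(increments=[0,0,0,0,0,0,0,0,0,0,0,0,0,0,0,0,0,0,0,0,0,0,0,0], grip=0.64)

```text
clock: 14.5
position: [0.581, 0.0327, 0.1737]
ee_rot: [-1.144, -1.254, -1.138]
force: [-0.1, 0.7, -0.3]
width: 0.359
gripper_force: 0.0
```

Run:
```python
from h import *
st(); a=grab('side'); b=grab('top')
x,y=[int(v) for v in proj('side',(.58,.03,.15))]; c=cv2.resize(a[y-60:y+60,x-40:x+40],None,fx=5,fy=5)
u,v=[int(k) for k in proj('top',(.58,.03,.15))]; d=cv2.resize(b[v-60:v+60,u-40:u+40],None,fx=5,fy=5)
cv2.imwrite('pics/p6.png',np.hstack([c,d])[:,:,::-1])
```

```text
t 14.5 p [581.   32.7 173.7] yaw_y 5.3 z [-0.092  0.996 -0.004] x [0.    0.004 1.   ] q [ 0.87  1.22 -0.78  1.51 -0.65  1.41  0.71] F [-0.1  0.7 -0.3] T [-1.07 -0.21  0.01] w 33.0 gf 0.0
```

View pics/p6.png

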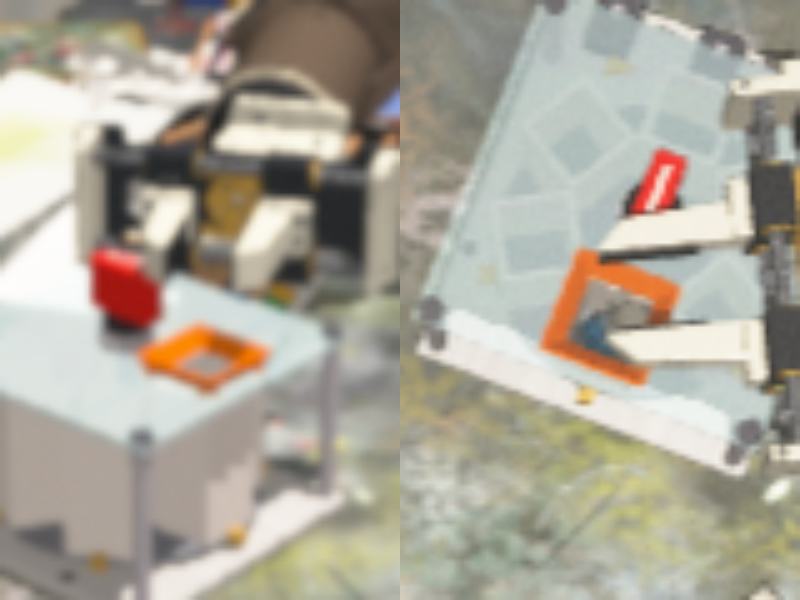

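The tube dropped: the fingers are empty and its blue end shows in the well at crop (595,330). I back off and step the knob.

carry_out(increments=[0,0,45,0,0,0,0,0,45,0,0,0,5,-2.5,0,-0.156,-0.0145,0,5,-2.5,0,-0.156,-0.0145,0,5,-2.5,0,-0.156,-0.0145,0,5,-2.5,0,-0.156,-0.0145,0,5,-2.5,0,-0.156,-0.0145,0,5,-2.5,0,-0.156,-0.0145,0,5,-2.5,0,-0.156,-0.0145,0,5,-2.5,0,-0.156,-0.0145,0,5,-2.5,0,-0.156,-0.0145,0,5,-2.5,0,-0.156,-0.0145,0,0,0,0,0,0,0])

```text
clock: 16.23
position: [0.6306, 0.0134, 0.2646]
ee_rot: [-2.107, -2.33, -0.003]
force: [0.1, 0.6, 0.1]
width: 0.359
gripper_force: 0.0
```

carry_out(increments=[0,0,-10,0,0,0.16,0,0,-10,0,0,0.16,0,0,-10,0,0,0.16,0,0,-10,0,0,0.16,0,0,-10,0,0,0.16,0,0,-10,0,0,0.16,0,0,-10,0,0,0.17,0,0,0,0,0,0], grip=0.4)

```text
clock: 17.23
position: [0.6301, 0.0058, 0.1924]
ee_rot: [-0.55, -3.089, -0.002]
force: [0.6, 0.6, -0.6]
width: 0.601
gripper_force: 0.0
```

```bash
python3 -c "
from h import *
st()"
```

```text
t 17.23 p [630.1   5.8 192.4] yaw_y 69.8 z [-0.003  0.002 -1.   ] x [-0.939  0.345  0.004] q [ 0.34  0.56 -0.67  1.56  0.37  1.15  0.81] F [ 0.6  0.6 -0.6] T [ 0.1  -0.14  0.04] w 55.3 gf 0.0
```

carry_out(increments=[0,1,-30,0,0,0,0,0,-30,0,0,0,0,0,-2,0,0,0,0,0,0,0,0,0])

```text
clock: 17.73
position: [0.6315, 0.0085, 0.1328]
ee_rot: [0.549, 3.093, 0.001]
force: [0.3, 0.4, -0.1]
width: 0.6
gripper_force: 0.0
```

carry_out(increments=[0,0,0,0,0,0,0,0,0,0,0,0,0,0,0,0,0,0,0,0,0,0,0,0,0,0,0,0,0,0], grip=1, newtons=60)

```text
clock: 18.35
position: [0.6306, 0.0073, 0.1318]
ee_rot: [-0.548, -3.093, 0.003]
force: [-2.6, -3.2, 4.5]
width: 0.174
gripper_force: 59.9
```

carry_out(increments=[0,0,0,0,0,-0.12,0,0,0,0,0,-0.12,0,0,0,0,0,-0.12,0,0,0,0,0,-0.12,0,0,0,0,0,-0.12,0,0,0,0,0,-0.12,0,0,0,0,0,-0.12,0,0,0,0,0,-0.12,0,0,0,0,0,-0.12,0,0,0,0,0,-0.12,0,0,0,0,0,-0.05,0,0,0,0,0,0])

```text
clock: 19.85
position: [0.6308, 0.0075, 0.1318]
ee_rot: [2.253, 2.189, -0.002]
force: [-1.3, -5.0, 3.8]
width: 0.171
gripper_force: 59.8
```

```bash
python3 -c "
from h import *
st()"
```

```text
t 19.85 p [630.8   7.5 131.8] yaw_y -1.7 z [-0.    -0.002 -1.   ] x [ 0.029  1.    -0.002] q [ 0.12  0.56 -0.33  1.65  0.21  0.97 -0.31] F [-1.3 -5.   3.8] T [-0.89  0.52 -0.08] w 15.7 gf 59.8
```

carry_out(increments=[0,0,0,0,0,0.08,0,0,0,0,0,0.08,0,0,0,0,0,0.05,0,0,0,0,0,0.02,0,0,0,0,0,0])

```text
clock: 20.48
position: [0.6308, 0.0075, 0.1319]
ee_rot: [1.988, 2.432, -0.002]
force: [-2.1, -3.8, 3.4]
width: 0.177
gripper_force: 60.8
```

```bash
python3 -c "
from h import *
st()"
```

```text
t 20.48 p [630.8   7.5 131.9] yaw_y 11.5 z [-0.001 -0.001 -1.   ] x [-0.199  0.98  -0.001] q [ 0.16  0.57 -0.39  1.64  0.25  0.98 -0.11] F [-2.1 -3.8  3.4] T [-0.92  0.54 -1.1 ] w 16.3 gf 60.8
```

Stepped: the catch grips at about −1.1 N m. I release, rise and re-measure the green tube.

carry_out(increments=[0,0,0,0,0,0,0,0,0,0,0,0,0,0,50,0,0,0,0,0,50,0,0,0], grip=0.4)

```text
clock: 20.98
position: [0.6307, 0.0095, 0.2324]
ee_rot: [-1.984, -2.434, 0.0]
force: [1.4, -0.5, 0.8]
width: 0.559
gripper_force: 0.0
```

Run:
```python
from h import *
st(); im=grab('top')
for c,b in [('red',(410,230,505,310)),('green',(185,250,260,300))]:
    try: print(c,blob(im,c,b,.009))
    except Exception as e: print(c,e)
```

```text
t 20.98 p [630.7   9.5 232.4] yaw_y 11.6 z [-0.001  0.001 -1.   ] x [-0.202  0.979  0.001] q [ 0.17  0.48 -0.41  1.52  0.2   1.18 -0.07] F [ 1.4 -0.5  0.8] T [-0.01 -0.19 -0.02] w 51.4 gf 0.0
red {'n': np.int32(144), 'px': array([451.53472222, 269.72916667]), 'mid': array([ 0.4979, -0.2781]), 'ang': np.float64(60.0), 'len': np.float64(0.0465), 'wid': np.float64(0.0218)}
green {'n': np.int32(130), 'px': array([218.39230769, 271.08461538]), 'mid': array([0.4958, 0.3129]), 'ang': np.float64(99.6), 'len': np.float64(0.0444), 'wid': np.float64(0.0209)}
```

carry_out(increments=[-17,40,0,0,0,0,-17,40,0,0,0,0,-17,40,0,0,0,0,-17,40,0,0,0,-0.035,-17,40,0,0,0,0,-17,40,0,0,0,0,-17,40,0,0,0,0,-18,38,0,0,0,0,0,0,-40,0,0,0,0,0,-50,0,0,0,0,0,-40,0,0,0,0,0,0,0,0,0])

```text
clock: 22.52
position: [0.492, 0.3257, 0.099]
ee_rot: [-2.026, -2.399, 0.009]
force: [-1.1, -0.7, 0.8]
width: 0.606
gripper_force: 0.0
```

Run:
```python
from h import *
st(); im=grab('side'); x0,y0=260,280
hsv=cv2.cvtColor(im[y0:380,x0:360],cv2.COLOR_RGB2HSV); m=cv2.inRange(hsv,*R['green']); n,l,s,c=cv2.connectedComponentsWithStats(m); k=1+np.argmax(s[1:,4]); print(s[k],c[k]+[x0,y0],proj('side',(.4958,.3129,.012)), cast('side',c[k]+[x0,y0],.012))
```

```text
t 22.52 p [492.  325.7  99. ] yaw_y 9.6 z [-0.005 -0.003 -1.   ] x [-0.167  0.986 -0.002] q [-0.36  0.56 -0.45  1.77  0.3   0.89 -0.78] F [-1.1 -0.7  0.8] T [ 0.   -0.11  0.02] w 55.7 gf 0.0
[42 52  9  7 44] [306.20454545 334.29545455] [306.21274865 332.92242287] [0.49429794 0.31744278]
```

carry_out(increments=[0,0,-45,0,0,0,0,0,-40,0,0,0,0,0,-12,0,0,0,0,0,0,0,0,0])

```text
clock: 23.08
position: [0.4946, 0.3275, 0.0059]
ee_rot: [2.028, 2.399, 0.002]
force: [-0.5, -0.2, 0.8]
width: 0.6
gripper_force: 0.0
```

carry_out(increments=[0,0,0,0,0,0,0,0,0,0,0,0,0,0,0,0,0,0,0,0,0,0,0,0], grip=1, newtons=30)

```text
clock: 23.58
position: [0.4941, 0.3268, 0.0051]
ee_rot: [2.028, 2.399, 0.001]
force: [-1.6, -0.5, 4.6]
width: 0.222
gripper_force: 29.9
```

carry_out(increments=[0,0,50,0,0,0,0,0,50,0,0,0,0,0,50,0,0,0,0,0,50,0,0,0,0,0,0,0,0,0])

```text
clock: 24.2
position: [0.4956, 0.3285, 0.2091]
ee_rot: [2.027, 2.397, 0.011]
force: [-0.3, 0.3, -0.9]
width: 0.22
gripper_force: 29.8
```

```bash
python3 -c "
from h import *
st()"
```

```text
t 24.2 p [495.6 328.5 209.1] yaw_y 9.6 z [ 0.006  0.004 -1.   ] x [-0.166  0.986  0.003] q [-0.33  0.45 -0.49  1.65  0.23  1.1  -0.72] F [-0.3  0.3 -0.9] T [-0.03 -0.09  0.01] w 20.2 gf 29.8
```

carry_out(increments=[8,-28,10,0.155,0.026,0,8,-28,10,0.155,0.026,0,8,-28,10,0.155,0.026,0,8,-28,10,0.155,0.026,0,8,-28,10,0.155,0.026,0,8,-28,0,0.155,0.026,0,8,-28,0,0.155,0.026,0,8,-28,0,0.155,0.026,0,8,-28,0,0.155,0.026,0,8,-28,0,0.155,0.026,0,7,-13,0,0,0,0,0,0,0,0,0,0,0,0,0,0,0,0])

```text
clock: 25.82
position: [0.58, 0.0372, 0.2565]
ee_rot: [-1.088, -1.297, -1.081]
force: [0.3, 0.6, -0.4]
width: 0.219
gripper_force: 29.8
```

```bash
python3 -c "
from h import *
st()"
```

```text
t 25.82 p [580.   37.2 256.5] yaw_y 9.8 z [-0.17   0.985 -0.011] x [-0.006  0.01   1.   ] q [ 0.86  1.14 -0.86  1.47 -0.64  1.49  0.58] F [ 0.3  0.6 -0.4] T [-1.1  -0.31  0.03] w 20.1 gf 29.8
```

carry_out(increments=[0,-3,-40,0,0,0,0,0,-30,0,0,0,0,0,-12,0,0,0,0,0,0,0,0,0,0,0,0,0,0,0])

```text
clock: 26.45
position: [0.5807, 0.0326, 0.1739]
ee_rot: [-1.088, -1.293, -1.083]
force: [0.2, 0.0, -0.3]
width: 0.218
gripper_force: 29.8
```

```bash
cat > look.py <<'E'
from h import *
import sys
st(); a=grab('side'); b=grab('top')
x,y=[int(v) for v in proj('side',(.58,.03,.15))]; c=cv2.resize(a[y-60:y+60,x-40:x+40],None,fx=5,fy=5)
u,v=[int(k) for k in proj('top',(.58,.03,.15))]; d=cv2.resize(b[v-60:v+60,u-40:u+40],None,fx=5,fy=5)
cv2.imwrite(f'pics/{sys.argv[1]}.png',np.hstack([c,d])[:,:,::-1])
E
python3 look.py p7
```

```text
t 26.45 p [580.7  32.6 173.9] yaw_y 9.6 z [-0.167  0.986 -0.008] x [-0.004  0.008  1.   ] q [ 0.85  1.25 -0.82  1.45 -0.59  1.47  0.66] F [ 0.2  0.  -0.3] T [-1.18 -0.29  0.02] w 20.0 gf 29.8
```

View pics/p7.png

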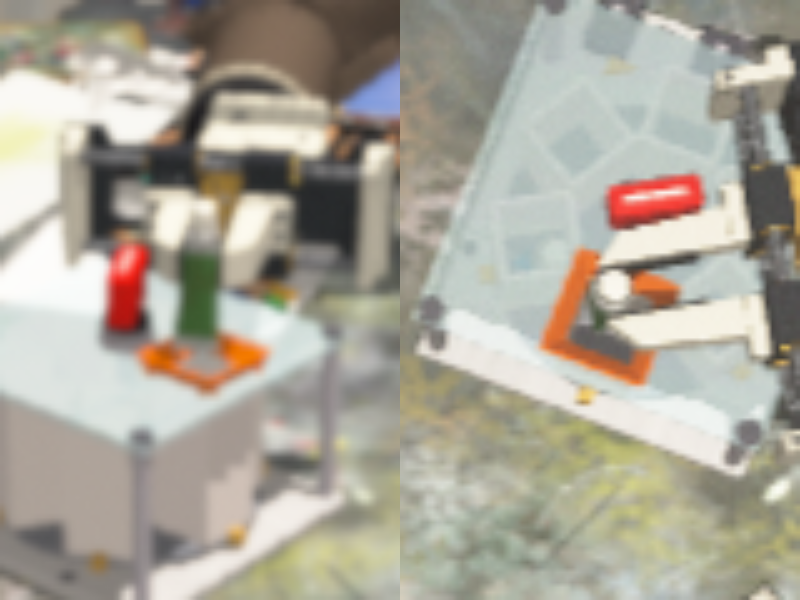

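The green tube hangs cap-up over the funnel (cap at (615,288), bottom at (197,337)), and the loaded sky tube shows in the next well at (550,255). I release.

carry_out(increments=[1,1,-3,0,0,0,0,0,0,0,0,0])

```text
clock: 26.8
position: [0.5814, 0.0333, 0.1689]
ee_rot: [-1.09, -1.29, -1.082]
force: [0.2, -0.5, 0.5]
width: 0.217
gripper_force: 29.8
```

carry_out(increments=[0,0,0,0,0,0,0,0,0,0,0,0,0,0,0,0,0,0,0,0,0,0,0,0], grip=0.64)

```text
clock: 27.3
position: [0.5812, 0.0332, 0.169]
ee_rot: [-1.089, -1.29, -1.082]
force: [-1.4, 0.2, 0.4]
width: 0.36
gripper_force: 0.6
```

```bash
python3 look.py p8
python3 - <<'E'
import cv2,numpy as np
im=cv2.imread('pics/p8.png'); h=cv2.cvtColor(im,cv2.COLOR_BGR2HSV); m=cv2.inRange(h,(40,90,20),(85,255,255))
for s in (0,400):
    k=m[:,s:s+400]; ys,xs=np.nonzero(k); print(len(xs), (xs.mean()+s,ys.mean()) if len(xs) else '')
E
```

```text
t 27.3 p [581.2  33.2 169. ] yaw_y 9.6 z [-0.167  0.986 -0.007] x [-0.002  0.007  1.   ] q [ 0.84  1.26 -0.81  1.44 -0.58  1.46  0.66] F [-1.4  0.2  0.4] T [-1.02 -0.22  0.18] w 33.1 gf 0.6
84 (np.float64(274.32142857142856), np.float64(299.39285714285717))
0
```

carry_out(increments=[0,0,45,0,0,0,0,0,45,0,0,0,5,-2.5,0,-0.155,-0.026,0,5,-2.5,0,-0.155,-0.026,0,5,-2.5,0,-0.155,-0.026,0,5,-2.5,0,-0.155,-0.026,0,5,-2.5,0,-0.155,-0.026,0,5,-2.5,0,-0.155,-0.026,0,5,-2.5,0,-0.155,-0.026,0,5,-2.5,0,-0.155,-0.026,0,5,-2.5,0,-0.155,-0.026,0,4,-3.5,0,-0.155,-0.026,0,0,0,0,0,0,0.02,0,0,0,0,0,0], grip=0.64)

```text
clock: 29.15
position: [0.6301, 0.0062, 0.2585]
ee_rot: [2.003, 2.416, -0.009]
force: [-0.5, -0.9, 0.4]
width: 0.362
gripper_force: 0.0
```

```bash
python3 look.py p9
```

```text
t 29.15 p [630.1   6.2 258.5] yaw_y 10.7 z [-0.001 -0.006 -1.   ] x [-0.185  0.983 -0.006] q [ 0.22  0.47 -0.48  1.48  0.23  1.25 -0.1 ] F [-0.5 -0.9  0.4] T [-0.02 -0.15 -0.04] w 33.3 gf 0.0
```

View pics/p9.png

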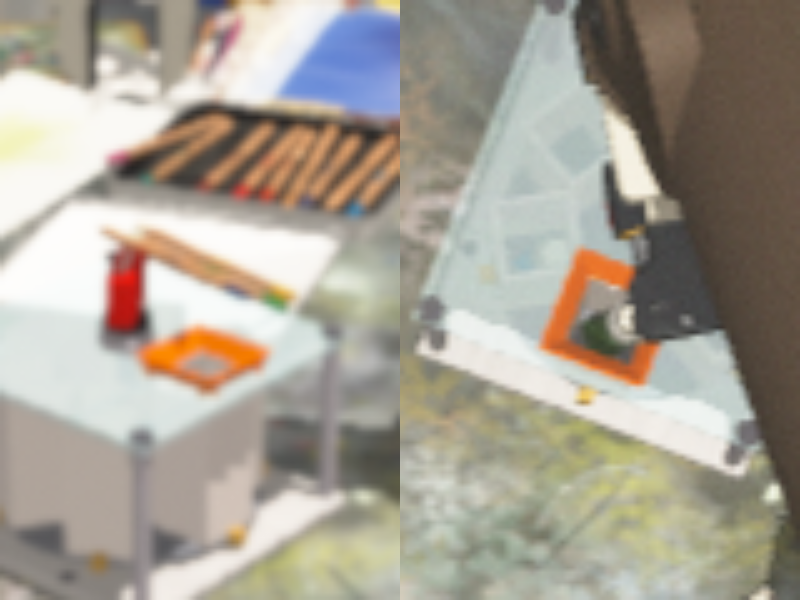

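Green is down in the well (cap at (622,320)). I step the knob again.

carry_out(increments=[0,1,-45,0,0,0.02,0,0,-45,0,0,0,0,0,-30,0,0,0,0,0,-6,0,0,0,0,0,0,0,0,0], grip=0.5)

```text
clock: 29.88
position: [0.6307, 0.0071, 0.1333]
ee_rot: [1.979, 2.433, -0.01]
force: [-0.8, -0.5, 0.8]
width: 0.5
gripper_force: 0.0
```

```bash
python3 -c "
from h import *
st()"
```

```text
t 29.88 p [630.7   7.1 133.3] yaw_y 11.7 z [ 0.    -0.008 -1.   ] x [-0.203  0.979 -0.008] q [ 0.2   0.58 -0.46  1.64  0.3   1.   -0.15] F [-0.8 -0.5  0.8] T [ 0.02 -0.16 -0.04] w 46.0 gf 0.0
```

carry_out(increments=[0,0,0,0,0,0,0,0,0,0,0,0,0,0,0,0,0,0,0,0,0,0,0,0,0,0,0,0,0,0], grip=1, newtons=60)

```text
clock: 30.5
position: [0.6306, 0.0083, 0.1335]
ee_rot: [1.977, 2.433, -0.009]
force: [-1.2, -0.5, 5.1]
width: 0.174
gripper_force: 59.6
```

```bash
python3 -c "
from h import *
st()"
```

```text
t 30.5 p [630.6   8.3 133.5] yaw_y 11.8 z [ 0.001 -0.008 -1.   ] x [-0.205  0.979 -0.008] q [ 0.2   0.57 -0.46  1.64  0.3   1.   -0.15] F [-1.2 -0.5  5.1] T [ 0.05  0.17 -0.72] w 16.0 gf 59.6
```

carry_out(increments=[0,0,0,0,0,-0.12,0,0,0,0,0,-0.12,0,0,0,0,0,-0.12,0,0,0,0,0,-0.12,0,0,0,0,0,-0.12,0,0,0,0,0,-0.12,0,0,0,0,0,-0.12,0,0,0,0,0,-0.12,0,0,0,0,0,-0.12,0,0,0,0,0,-0.12,0,0,0,0,0,-0.05,0,0,0,0,0,0])

```text
clock: 32.0
position: [0.6315, 0.0078, 0.1335]
ee_rot: [3.031, 0.819, -0.01]
force: [4.8, -2.4, 3.3]
width: 0.175
gripper_force: 59.4
```

carry_out(increments=[0,0,0,0,0,0.08,0,0,0,0,0,0.07,0,0,0,0,0,0.03,0,0,0,0,0,0.01,0,0,0,0,0,0])

```text
clock: 32.62
position: [0.6315, 0.0078, 0.1335]
ee_rot: [2.94, 1.101, -0.01]
force: [5.4, -1.6, 3.0]
width: 0.173
gripper_force: 59.8
```

```bash
python3 -c "
from h import *
st()"
```

```text
t 32.62 p [631.5   7.8 133.5] yaw_y -48.9 z [-0.005 -0.004 -1.   ] x [ 0.754  0.657 -0.007] q [ 0.03  0.54 -0.19  1.65  0.13  0.97 -1.06] F [ 5.4 -1.6  3. ] T [-0.44 -0.98 -0.67] w 16.0 gf 59.8
```

carry_out(increments=[0,0,0,0,0,0.008,0,0,0,0,0,0])

```text
clock: 32.88
position: [0.6315, 0.0078, 0.1335]
ee_rot: [2.936, 1.112, -0.01]
force: [4.6, -1.5, 2.8]
width: 0.174
gripper_force: 60.0
```

Run:
```python
from h import *
st(); im=grab('top'); print(blob(im,'red',(410,230,505,310),.01))
```

```text
t 32.88 p [631.5   7.8 133.5] yaw_y -48.5 z [-0.005 -0.004 -1.   ] x [ 0.749  0.663 -0.007] q [ 0.03  0.54 -0.2   1.65  0.13  0.97 -1.05] F [ 4.6 -1.5  2.8] T [-0.41 -0.98 -0.81] w 16.0 gf 60.0
{'n': np.int32(148), 'px': array([451.37837838, 269.7027027 ]), 'mid': array([ 0.4979, -0.2774]), 'ang': np.float64(61.7), 'len': np.float64(0.0471), 'wid': np.float64(0.022)}
```

carry_out(increments=[0,0,0,0,0,0,0,0,0,0,0,0,0,0,50,0,0,0,0,0,50,0,0,0], grip=0.4)

```text
clock: 33.42
position: [0.6291, 0.0086, 0.2331]
ee_rot: [2.936, 1.116, -0.018]
force: [0.7, 0.3, -0.4]
width: 0.56
gripper_force: 0.0
```

carry_out(increments=[-22,-48,0,0,0,0.06,-22,-48,0,0,0,0.06,-22,-48,0,0,0,0.06,-22,-48,0,0,0,0.06,-22,-48,0,0,0,0.05,-23,-49,0,0,0,0.05,0,0,-50,0,0,0,0,0,-50,0,0,0,0,0,-30,0,0,0,0,0,0,0,0,0,0,0,0,0,0,0])

```text
clock: 34.8
position: [0.498, -0.2807, 0.104]
ee_rot: [2.703, 1.595, -0.012]
force: [-0.3, 0.2, 1.7]
width: 0.598
gripper_force: 0.0
```

Run:
```python
from h import *
st(); im=grab('side')
u=proj('side',(.4979,-.2774,.012)); x,y=[int(v) for v in u]; print(u)
h=cv2.cvtColor(im[y-25:y+25,x-35:x+35],cv2.COLOR_RGB2HSV); m=cv2.inRange(h,*R['red'])|cv2.inRange(h,*R['red2']); n,l,s,c=cv2.connectedComponentsWithStats(m); k=1+np.argmax(s[1:,4]) if n>1 else 0; print(s[k],c[k]+[x-35,y-25])
```

```text
t 34.8 p [ 498.  -280.7  104. ] yaw_y -28.9 z [-0.005 -0.007 -1.   ] x [ 0.483  0.875 -0.008] q [ 0.55  0.49 -0.19  1.83  0.13  0.83 -0.21] F [-0.3  0.2  1.7] T [-0.07 -0.08 -0.01] w 55.0 gf 0.0
[362.32561584 225.25289231]
[30 23 12  8 54] [363.12962963 226.68518519]
```

carry_out(increments=[-1,0,-45,0,0,0,0,0,-40,0,0,0,0,0,-14,0,0,0,0,0,0,0,0,0])

```text
clock: 35.35
position: [0.4968, -0.2809, 0.0045]
ee_rot: [2.703, 1.594, -0.012]
force: [-0.4, -0.4, 0.9]
width: 0.599
gripper_force: 0.0
```

carry_out(increments=[0,0,0,0,0,0,0,0,0,0,0,0,0,0,0,0,0,0,0,0,0,0,0,0], grip=1, newtons=35)

```text
clock: 35.85
position: [0.4965, -0.2809, 0.0044]
ee_rot: [2.703, 1.594, -0.012]
force: [-0.7, 1.2, 5.9]
width: 0.223
gripper_force: 35.0
```

carry_out(increments=[0,0,50,0,0,0,0,0,50,0,0,0,0,0,50,0,0,0,0,0,50,0,0,0,0,0,50,0,0,0,0,0,0,0,0,0])

```text
clock: 36.6
position: [0.4984, -0.2816, 0.2583]
ee_rot: [2.698, 1.591, -0.006]
force: [-0.6, 1.0, -0.4]
width: 0.223
gripper_force: 34.9
```

```bash
python3 -c "
from h import *
st()"
```

```text
t 36.6 p [ 498.4 -281.6  258.3] yaw_y -28.9 z [ 0.001 -0.01  -1.   ] x [ 0.484  0.875 -0.008] q [ 0.57  0.33 -0.2   1.65  0.08  1.16 -0.16] F [-0.6  1.  -0.4] T [ 0.   -0.05  0.02] w 20.5 gf 34.9
```

carry_out(increments=[10,35,0,0,0,0.074,10,35,0,0,0,0.074,10,35,0,0,0,0.074,10,35,0,0,0,0.074,10,35,0,0,0,0.074,10,35,0,0,0,0.074,10,35,0,0,0,0.074,10,35,0,0,0,0.074,0,0,0,0,0,0])

```text
clock: 37.72
position: [0.5761, 0.003, 0.2528]
ee_rot: [2.114, 2.32, -0.01]
force: [-1.0, -0.5, -0.1]
width: 0.222
gripper_force: 34.9
```

carry_out(increments=[0.5,3.5,0,0.156,0.014,0,0.5,3.5,0,0.156,0.014,0,0.5,3.5,0,0.156,0.014,0,0.5,3.5,0,0.156,0.014,0,0.5,3.5,0,0.156,0.014,0,0.5,3.5,0,0.156,0.014,0,0.5,3.5,0,0.156,0.014,0,0.5,3.5,0,0.156,0.014,0,0.5,3.5,0,0.156,0.014,0,0.5,3.5,0,0.156,0.014,0,0,0,0,0,0,0,0,0,0,0,0,0])

```text
clock: 39.22
position: [0.5815, 0.0341, 0.2545]
ee_rot: [-1.154, -1.262, -1.134]
force: [1.2, 0.3, 0.5]
width: 0.218
gripper_force: 34.9
```

```bash
python3 -c "
from h import *
st()"
```

```text
t 39.23 p [581.5  34.1 254.5] yaw_y 5.2 z [-0.091  0.996 -0.016] x [0.    0.016 1.   ] q [ 0.85  1.07 -0.76  1.54 -0.75  1.46  0.67] F [1.2 0.3 0.5] T [-1.17 -0.24  0.01] w 20.1 gf 34.9
```

Down to z ≈ 0.175, then look.

carry_out(increments=[0,0,-40,0.008,0,0,0,0,-30,0,0,0,0,0,-8,0,0,0,0,0,0,0,0,0,0,0,0,0,0,0])

```text
clock: 39.85
position: [0.5819, 0.0342, 0.1779]
ee_rot: [-1.146, -1.256, -1.14]
force: [-0.2, -0.4, -0.4]
width: 0.224
gripper_force: 34.9
```

```bash
python3 look.py p10
```

```text
t 39.85 p [581.9  34.2 177.9] yaw_y 5.2 z [-0.091  0.996 -0.006] x [-0.001  0.006  1.   ] q [ 0.84  1.19 -0.72  1.52 -0.71  1.43  0.75] F [-0.2 -0.4 -0.4] T [-1.2  -0.2  -0.03] w 20.6 gf 34.9
```

View pics/p10.png

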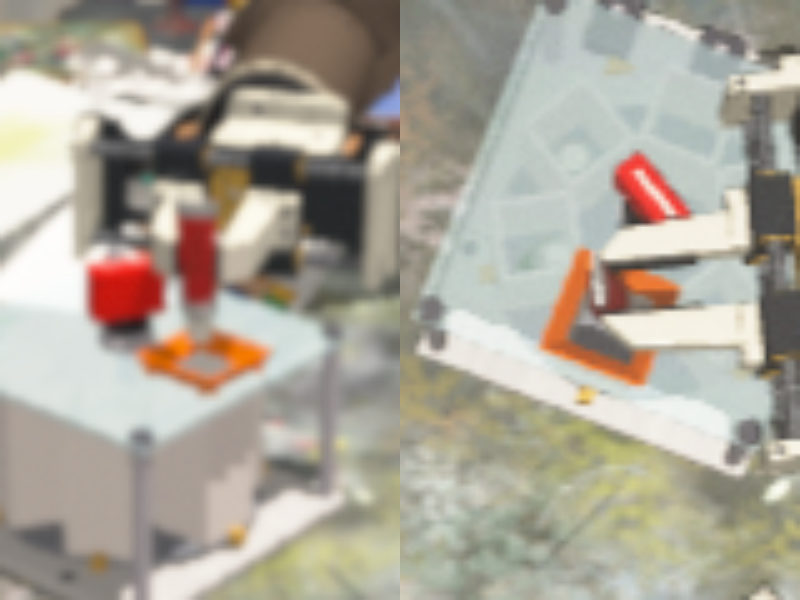

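The red tube hangs cap-down over the funnel (cap at (200,340), crimp at (600,283)). I centre it slightly, lower it and release.

carry_out(increments=[0,-3,-4,0,0,0,0,0,0,0,0,0])

```text
clock: 40.2
position: [0.5815, 0.031, 0.172]
ee_rot: [-1.146, -1.253, -1.139]
force: [0.1, -1.2, 0.2]
width: 0.222
gripper_force: 35.3
```

carry_out(increments=[0,0,0,0,0,0,0,0,0,0,0,0,0,0,0,0,0,0,0,0,0,0,0,0], grip=0.64)

```text
clock: 40.7
position: [0.5813, 0.0313, 0.1721]
ee_rot: [-1.146, -1.253, -1.138]
force: [-0.7, -0.1, 0.7]
width: 0.356
gripper_force: 0.7
```

```bash
python3 look.py p11
```

```text
t 40.7 p [581.3  31.3 172.1] yaw_y 5.2 z [-0.091  0.996 -0.005] x [0.001 0.005 1.   ] q [ 0.84  1.2  -0.71  1.52 -0.7   1.44  0.76] F [-0.7 -0.1  0.7] T [-0.81 -0.2   0.2 ] w 32.8 gf 0.7
```

View pics/p11.png

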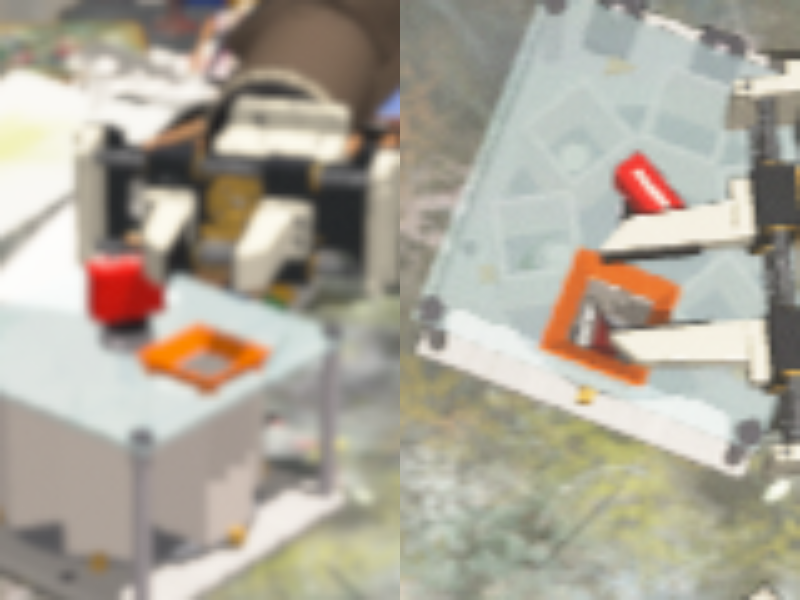

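Red is in the well (crop (595,330)). I retract and step the knob for the last time.

carry_out(increments=[0,0,45,0,0,0,0,0,45,0,0,0,5,-2.4,0,-0.156,-0.0145,0,5,-2.4,0,-0.156,-0.0145,0,5,-2.4,0,-0.156,-0.0145,0,5,-2.4,0,-0.156,-0.0145,0,5,-2.4,0,-0.156,-0.0145,0,5,-2.4,0,-0.156,-0.0145,0,5,-2.4,0,-0.156,-0.0145,0,5,-2.4,0,-0.156,-0.0145,0,5,-2.4,0,-0.156,-0.0145,0,4.5,-2.4,0,-0.156,-0.0145,0,0,0,0,0,0,0])

```text
clock: 42.42
position: [0.6307, 0.0126, 0.2627]
ee_rot: [2.108, 2.327, 0.004]
force: [0.4, 0.3, 0.6]
width: 0.358
gripper_force: 0.0
```

carry_out(increments=[0,0,-10,0,0,-0.156,0,0,-10,0,0,-0.156,0,0,-10,0,0,-0.156,0,0,-10,0,0,-0.156,0,0,-10,0,0,-0.156,0,0,-10,0,0,-0.156,0,0,-10,0,0,0,0,0,0,0,0,0], grip=0.5)

```text
clock: 43.42
position: [0.6302, 0.0062, 0.1909]
ee_rot: [2.935, 1.118, -0.003]
force: [-0.1, 0.2, -0.1]
width: 0.502
gripper_force: 0.0
```

```bash
python3 -c "
from h import *
st()"
```

```text
t 43.42 p [630.2   6.2 190.9] yaw_y -48.3 z [-0.002 -0.001 -1.   ] x [ 0.747  0.665 -0.002] q [ 0.    0.48 -0.15  1.59  0.08  1.08 -1.01] F [-0.1  0.2 -0.1] T [ 0.02  0.   -0.01] w 46.2 gf 0.0
```

carry_out(increments=[0,1,-30,0,0,0,0,0,-28,0,0,0,0,0,0,0,0,0,0,0,0,0,0,0])

```text
clock: 43.92
position: [0.6316, 0.0081, 0.1352]
ee_rot: [2.935, 1.115, 0.002]
force: [0.9, -0.4, 1.0]
width: 0.502
gripper_force: 0.0
```

carry_out(increments=[0,0,0,0,0,0,0,0,0,0,0,0,0,0,0,0,0,0,0,0,0,0,0,0,0,0,0,0,0,0], grip=1, newtons=60)

```text
clock: 44.55
position: [0.6315, 0.0078, 0.1344]
ee_rot: [2.935, 1.112, 0.001]
force: [1.2, -1.0, 1.9]
width: 0.173
gripper_force: 59.7
```

carry_out(increments=[0,0,0,0,0,-0.12,0,0,0,0,0,-0.12,0,0,0,0,0,-0.12,0,0,0,0,0,-0.12,0,0,0,0,0,-0.12,0,0,0,0,0,-0.12,0,0,0,0,0,-0.12,0,0,0,0,0,-0.12,0,0,0,0,0,-0.12,0,0,0,0,0,-0.12,0,0,0,0,0,-0.05,0,0,0,0,0,0])

```text
clock: 46.05
position: [0.6316, 0.0068, 0.1344]
ee_rot: [3.031, -0.816, 0.001]
force: [2.6, -5.9, 1.7]
width: 0.17
gripper_force: 59.5
```

carry_out(increments=[0,0,0,0,0,0.08,0,0,0,0,0,0.07,0,0,0,0,0,0.03,0,0,0,0,0,0.015,0,0,0,0,0,0])

```text
clock: 46.68
position: [0.6316, 0.0069, 0.1344]
ee_rot: [3.096, -0.518, 0.001]
force: [2.5, -4.9, 1.0]
width: 0.172
gripper_force: 59.9
```

```bash
python3 -c "
from h import *
st()"
```

```text
t 46.67 p [631.6   6.9 134.4] yaw_y -109.0 z [ 0.    -0.002 -1.   ] x [ 0.946 -0.325  0.001] q [-0.18  0.53  0.13  1.67 -0.08  0.95 -1.93] F [ 2.5 -4.9  1. ] T [-0.8  -0.61 -0.69] w 15.9 gf 59.9
```

carry_out(increments=[0,0,0,0,0,0.006,0,0,0,0,0,0])

```text
clock: 46.92
position: [0.6316, 0.0069, 0.1344]
ee_rot: [3.098, -0.509, 0.001]
force: [3.2, -4.7, 2.2]
width: 0.171
gripper_force: 60.1
```

carry_out(increments=[0,0,0,0,0,0,0,0,0,0,0,0,0,0,0,0,0,0,0,0,50,0,0,0,0,0,50,0,0,0,-25,-50,10,0,0,0,-25,-50,10,0,0,0,-25,-50,0,0,0,0,-25,-50,0,0,0,0,-25,-50,0,0,0,0,-25,-50,0,0,0,0,0,0,0,0,0,0,0,0,0,0,0,0], grip=0.4)

```text
clock: 48.55
position: [0.481, -0.2912, 0.2538]
ee_rot: [3.1, -0.506, -0.002]
force: [-0.0, 0.3, 0.2]
width: 0.603
gripper_force: 0.0
```

```bash
python3 look.py p12
python3 - <<'E'
from h import *
im=grab('top','full12')
E
```

```text
t 48.55 p [ 481.  -291.2  253.8] yaw_y -108.5 z [-0.001 -0.001 -1.   ] x [ 0.948 -0.318 -0.001] q [ 0.26  0.31  0.25  1.7  -0.08  1.14 -1.36] F [-0.   0.3  0.2] T [0.1  0.01 0.08] w 55.5 gf 0.0
```

View pics/p12.png

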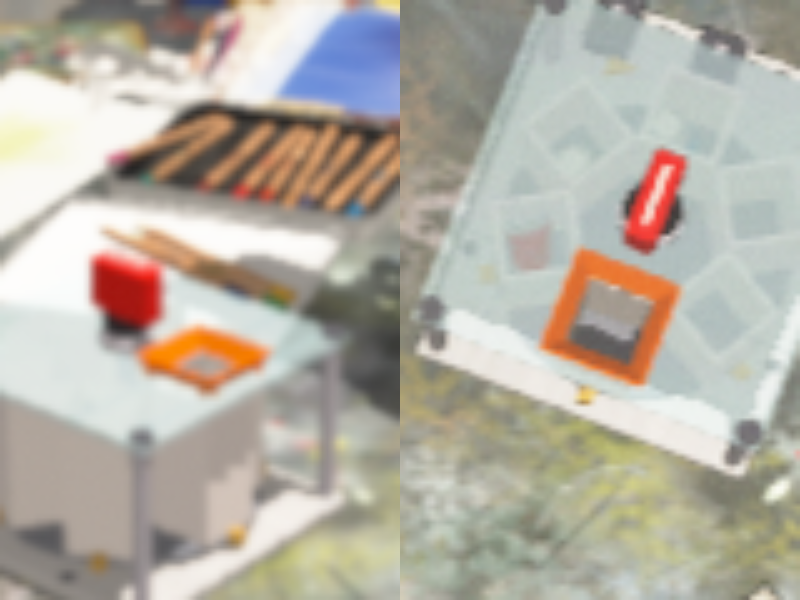

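View pics/full12.png

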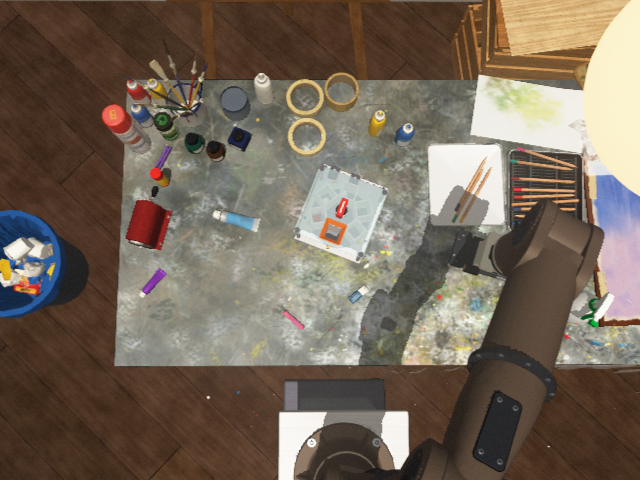

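An empty, aligned well is under the mouth at crop (610,315). Red (530,250), green (575,155) and sky (660,120) sit in the next three wells. No listed tube remains on the table, and the bystanders are where they were. I hand it in.

```bash
python3 -c "
from cell import arm
print(arm.sign_off())"
```

```text
the job is handed in; nothing more can be done
None
```

I loaded the three tubes on the table (sky, green and red) one to a well, stepped the knob after each, left an empty well lined up under the mouth with the bystanders untouched, and handed the job in at about 49 s.

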